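# Weight down a glued panel in the bottle store

### The job

The patch on the plywood panel has just been glued. First hang both pairs of ear defenders over the rail, one side of each band on either side of the bar; then lay the dark wooden caul flat along the middle of the panel. Then weight it with all the pieces of broken brick that are there: stack them lying flat, one on top of the other, in a single steady pile centred on the caul, and leave the other things on the bench where they are.

Things in the scene. Friction and masses are not known exactly. Their poses are not given: they have to be found in the camera images.
- brick_a_mid (a point): Piece of broken brick, plain terracotta, 110 mm long (x) by 56 mm wide (y), a wedge: flat underside, flat top sloping 7 degrees along x: 35 mm thick at its -x end, 42 mm in the middle and 49 mm at its +x end. Long sides (+-y) upright, flat, parallel. Point: the middle, 21 mm above the underside; z up as it lies at first. About 0.45 kg. May be absent (None).
- brick_b_mid (a point): Piece of broken brick, plain terracotta, 104 mm long (x) by 54 mm wide (y), a wedge: flat underside, flat top sloping 7 degrees along x: 34 mm thick at its -x end, 40 mm in the middle and 46 mm at its +x end. Long sides (+-y) upright, flat, parallel. Point: the middle, 20 mm above the underside; z up as it lies at first. About 0.39 kg. May be absent (None).
- brick_c_mid (a point): Piece of broken brick, plain terracotta, 98 mm long (x) by 58 mm wide (y), a wedge: flat underside, flat top sloping 7 degrees along x: 32 mm thick at its -x end, 38 mm in the middle and 44 mm at its +x end. Long sides (+-y) upright, flat, parallel. Point: the middle, 19 mm above the underside; z up as it lies at first. About 0.38 kg. May be absent (None).
- brick_d_mid (a point): Piece of broken brick, plain terracotta, 108 mm long (x) by 53 mm wide (y), a wedge: flat underside, flat top sloping 7 degrees along x: 37 mm thick at its -x end, 44 mm in the middle and 51 mm at its +x end. Long sides (+-y) upright, flat, parallel. Point: the middle, 22 mm above the underside; z up as it lies at first. About 0.44 kg. May be absent (None).
- ridged_brick_mid (a point): Piece of broken brick, plain terracotta, 100 mm long (x) by 54 mm wide (y), flat underside, upright flat sides 24 mm high, and a roof-like top with a ridge along x 50 mm above the underside, so nothing rests on it. Point: the middle, 25 mm above the underside; z up as it lies at first. About 0.35 kg. Always there.
- panel_top (a point): The glued panel: plywood board 200 mm (x) by 120 mm (y), 12 mm thick, fixed on the bench, with a darker patch 180 x 70 mm in its middle. Point: centre of its top face, z up, x along its length.
- caul_mid (a point): The caul (pressing board): dark wooden block 180 mm (x) by 64 mm (y) by 25 mm thick, lying loose on the bench. Point: its middle, half-way up; z up, x along its length. 0.2 kg.
- rail_mid (a point): The rail: steel bar of 16 mm diameter, 320 mm long, level, along this frame's y, between two upright posts at its ends (each on a foot 110 mm across), fixed. Point: middle of the bar on its axis, 127 mm above the bench; z up.
- ears_1_pad (a point): Ear defenders, stands at first on the glued panel, upright on two cups: steel headband arch in the x-z plane, 137 mm tall, 138 mm over the cups (x), cups 56 mm wide (y); inside the arch 82 mm between the cups, 105 mm high. On the band a black pad 56 (x) by 28 (y) by 26 mm high to hold it by. Point: the pad's middle, 124 mm above the feet, 19 mm above the band's underside; z up. 0.22 kg.
- ears_2_pad (a point): Ear defenders, stands at first on the bench near the rail, upright on two cups: steel headband arch in the x-z plane, 137 mm tall, 138 mm over the cups (x), cups 56 mm wide (y); inside the arch 82 mm between the cups, 105 mm high. On the band a black pad 56 (x) by 28 (y) by 26 mm high to hold it by. Point: the pad's middle, 124 mm above the feet, 19 mm above the band's underside; z up. 0.22 kg.
- glue_pot: Small white glue pot, 46 mm across, 55 mm tall, stands among the things; origin under its base. Not part of the job.
- jar: Low glass jar with a lid, 66 mm across, 60 mm tall, on the right; origin under its base. Not part of the job.

How it is judged:
On the way, in this order (a step that is already met when the one before it is completed fails the run):
1. both pairs of ear defenders hang over the rail (contact force between each of ears_1, ears_2 and rail above 0.5 N and angle between each of ears_1_pad, ears_2_pad's own z axis and vertical below 0.4 rad and x of ears_1_pad in the frame of rail_mid between -0.03 and 0.03 m and height (world z) of each of ears_1_pad, ears_2_pad above 0.14 m and x of ears_2_pad in the frame of rail_mid between -0.03 and 0.03 m), for 0.2 s.
2. the caul lies flat along the middle of the panel (x of caul_mid in the frame of panel_top between -0.025 and 0.025 m and y of caul_mid in the frame of panel_top between -0.02 and 0.02 m and z of caul_mid in the frame of panel_top below 0.02 m and angle between the x axis of caul_mid and the x axis of panel_top, either way round below 0.2 rad and contact force between caul and panel above 0.5 N and (angle between caul_mid's own z axis and vertical below 0.08 rad or angle between caul_mid's own z axis and vertical above 3.06 rad)), for 0.2 s.
At the end, for the whole second after the job is handed in: Ear defenders hang astride the rail, upright to 0.4 rad; caul flat on the panel, 25 mm lengthwise, 20 mm sideways, 0.2 rad; every brick present lies flat (0.35 rad) above the caul, its middle within 25 mm horizontally of the caul's, at rest: one pile (all of step 1 and all of step 2 and horizontal distance between each of brick_a_mid, brick_b_mid, brick_c_mid, brick_d_mid, ridged_brick_mid and caul_mid below 0.025 m and height (world z) of each of brick_a_mid, brick_b_mid, brick_c_mid, brick_d_mid, ridged_brick_mid above 0.045 m and linear speed of each of brick_a, brick_b, brick_c, brick_d, ridged_brick below 0.02 m/s and (angle between brick_a_mid's own z axis and vertical below 0.35 rad or angle between brick_a_mid's own z axis and vertical above 2.79 rad) and (angle between brick_b_mid's own z axis and vertical below 0.35 rad or angle between brick_b_mid's own z axis and vertical above 2.79 rad) and (angle between brick_c_mid's own z axis and vertical below 0.35 rad or angle between brick_c_mid's own z axis and vertical above 2.79 rad) and (angle between brick_d_mid's own z axis and vertical below 0.35 rad or angle between brick_d_mid's own z axis and vertical above 2.79 rad) and (angle between ridged_brick_mid's own z axis and vertical below 0.35 rad or angle between ridged_brick_mid's own z axis and vertical above 2.79 rad)); the robot touches nothing.
It fails at once if the glue pot is knocked over or shifted by more than 6 cm (distance of glue_pot from where it was at the start of the episode above 0.06 m or angle between glue_pot's own z axis and vertical above 0.6 rad).
It fails at once if the jar is knocked over or shifted by more than 6 cm (distance of jar from where it was at the start of the episode above 0.06 m or angle between jar's own z axis and vertical above 0.6 rad).
Of brick_a, brick_b, brick_c, brick_d only 2 to 3 are there at a start; the rules pass over those that are not, and their reading is None.
At some moment in a run one of ridged_brick may be knocked a few centimetres aside while the robot is not near it.
Once in a run the grip may slacken for a moment while it holds something.
It also fails if it takes over 210 s, if anything falls off the work surface, if the arm or the gripper's body presses on something with over 40 N, if the wrist force passes 120 N, or if a joint passes its speed limit or range.

### The arm

A 6-joint arm with a two-finger parallel gripper is mounted at the origin on the work surface. World frame = base frame: x ahead of the robot, y to its left, z up, the work surface at z = 0. Lengths are in m, angles in rad, forces in N, time in s.
With the tool pointing down it reaches from about 0.3 to 0.825 m from the base axis. Payload 5.4 kg.
Tool frame: the origin (TCP) lies at the very end of the fingers, on their centre line; the grasp point (between the pads) lies 19 mm behind it (robot.grasp_offset is the distance from the TCP to the grasp point, in m); z points along the fingers, y is the line along which they close (so a half turn about z gives the same grasp; the last joint's range is limited). The gripper opens to 92 mm and grips with 3 to 60 N. Pads are 20 mm wide; open, the fingers measure 128 mm over their backs; the gripper's body (75 mm by 189 mm) begins 69 mm behind the grasp point.
Start: joints at [0.9, 0.158, 1.597, -0, 1.386, -0.21], TCP at [0.256, 0.515, 0.191] pointing down, gripper open.
Joint ranges: [-2.91, 2.91], [-0.94, 2.29], [0.18, 2.7], [-1.29, 4.43], [0.17, 2.64], [-3, 3]. Speed limits (rad/s): [2.57, 2.57, 3.14, 3.14, 3.14, 3.14].

### API

Orientations are given as a unit quaternion [w, x, y, z].
In Python, from plant import status, cams, robot, silhouettes gives the robot as it stands.
- The arm moves only by the shell command python3 -m creep 'ROWS' [FORCE]. ROWS is JSON, a list of rows, each a list of 7 numbers: the opening, from 0 (shut) to 1 (fully open), then the shift along the tool's x, y, z in m, then the turn, a rotation vector about the tool's x, y, z in degrees. A call has 1 to 5 rows; each row shifts and turns the commanded pose from where the row before left it, along the tool's axes as they then stand; what a row does not reach is not made up. A row lasts 1/8 s, in which the tool goes at most 62.5 mm and 10.7 degrees, less where a joint would pass 70% of its speed; a pose out of reach is approached as far as the arm can. A call with a gripper value outside its range is refused whole. The fingers move at their own pace and stop on an object; FORCE is the grip in N (left out, the last holds). Time passes only in rows, so rows that do not move let the fingers close. It gives the time, the measured TCP pose, the force, the opening and the grip force at its end, in the units of the state.
- status.observe(): the state, without advancing time (a new reading comes with each control period).
- cams.snapshot(name): name is "side" or "top" or "wrist"; returns (picture, depth): 420x560x3 uint8, red, green, blue; 420x560 float32, m along the optical axis (not along the pixel's ray), 0 where there is no reading.
- cams.camera_model(name): a dict with "camera_matrix" (3x3 intrinsics, pixels), "R" (3x3) and "t" (3): a world point X has camera coordinates R X + t; the wrist camera has in their place "tool_from_camera" (4x4, takes a point from camera to tool coordinates, whose origin is the TCP and whose axes are the flange's). Camera axes: x right, y down, z forward; pixel columns grow to the right and rows downward; lengths in m; the calibration is good to about 2 mm. A picture is of the moment at which its call begins: read the wrist's pose just before it. camera_model takes no time and is no camera call.
- robot.finish_job(): hands the job in; it is judged then, once.
Trained networks look in the newest picture that a camera, given by its name, has taken for a name from the list of things; names that differ only in an ending like _2 or _b are one class to them, and where a whole thing is asked for, a point or a joint stands for the part that bears it (a point fixed in the world has none). Each returns a list of dicts, best first, with "p" (0 to 1); they miss things now and then, are a little off and sometimes report something else, mostly with a low value. They report only what shows in the picture. A call takes as long as a camera call.
- silhouettes(camera, thing): "mask" (420x560 bool, what is visible of it) and "bbox" ([left, top, width, height] in pixels, round what is visible of it).
The state is a dict: "time": time; "joint_positions": joint angles; "qvel": joint speeds; "tau": joint torques, N m; "ee_pos": TCP position; "ee_rot": TCP orientation; "wrist_force": force on the tool from outside, world axes, zero at the start; "torque": the same for the moment, N m; "grip_width": finger opening in m; "grip_force": force on a finger pad.
Only numpy, scipy, OpenCV 4.12 (cv2) and the standard library are available. Lean on these libraries where they do the work, as an engineer would, in place of code of your own. Each camera call takes 0.05 s, during which the arm holds its last target. There are 200 camera calls.

## Working session

There is one attempt and no reset: what is moved stays moved. The work goes in short steps, Python scripts to look and compute and a shell command to move; the robot and the scene stay as the last step left them, time stands still between calls to the robot, and variables do not carry over. Pictures are saved under pics/ and viewed, at most 14 in all, crops included, and the job is handed in when it is done.

```bash
ls; mkdir -p pics; cat > h.py <<'E'
import numpy as np, cv2
from plant import status, cams, robot, silhouettes
from scipy.spatial.transform import Rotation as Ro
def tool():
    s=status.observe(); q=s["ee_rot"]; T=np.eye(4)
    T[:3,:3]=Ro.from_quat([q[1],q[2],q[3],q[0]]).as_matrix(); T[:3,3]=s["ee_pos"]; return T
def shot(n,f=None):
    T=tool(); im,d=cams.snapshot(n); m=cams.camera_model(n); K=np.array(m["camera_matrix"])
    if f: cv2.imwrite('pics/'+f,im[:,:,::-1])
    v,u=np.mgrid[:420,:560]; P=np.stack([(u-K[0,2])/K[0,0]*d,(v-K[1,2])/K[1,1]*d,d],-1)
    if n=="wrist": C=T@np.array(m["tool_from_camera"]); W=P@C[:3,:3].T+C[:3,3]
    else: W=(P-np.array(m["t"]))@np.array(m["R"])
    return im,d,W
def rect(W,mask):
    p=W[mask]; r=cv2.minAreaRect((p[:,:2]*1000).astype(np.float32)); return r
E
python3 - <<'E'
from h import *
for n in("top","side"):
    im,d,W=shot(n,n+'0.png')
    for t in["brick_a_mid","ridged_brick_mid","caul_mid","ears_1_pad","glue_pot","jar"]:
        for r in silhouettes(n,t):
            m=r["mask"]&(d>0)
            if m.sum()<30: continue
            p=W[m]; hi=p[:,2]>np.percentile(p[:,2],95)-.02
            q=rect(W,m)
            print(n,t,round(r["p"],2),r["bbox"],m.sum(),'med',np.median(p,0).round(3),'top',p[hi].mean(0).round(3),'z95',np.percentile(p[:,2],95).round(3),'rect',np.round(q[0]),np.round(q[1]),round(q[2]))
    
print(status.observe()); print(cams.camera_model("wrist")["tool_from_camera"])
E
```

```text
pics
top brick_a_mid 0.69 [250.6, 225.2, 29.6, 58.1] 993 med [ 0.5   -0.014  0.106] top [ 0.499 -0.014  0.146] z95 0.148 rect [497. -14.] [ 56. 146.] 81
top ridged_brick_mid 0.62 [393.1, 271.2, 42.2, 25.9] 978 med [ 0.429 -0.365  0.035] top [ 0.428 -0.369  0.038] z95 0.047 rect [ 428. -370.] [98. 54.] 76
top caul_mid 0.79 [213.5, 159.1, 75.6, 34.5] 1965 med [0.693 0.026 0.023] top [0.693 0.025 0.022] z95 0.026 rect [697.  28.] [186.  69.] 86
top caul_mid 0.19 [249.5, 225.2, 30.7, 57.5] 960 med [ 0.496 -0.014  0.106] top [ 0.499 -0.014  0.146] z95 0.148 rect [496. -13.] [ 55. 144.] 82
top ears_1_pad 0.84 [250.8, 226.3, 29.6, 58.4] 1007 med [ 0.494 -0.014  0.105] top [ 0.499 -0.014  0.146] z95 0.148 rect [495. -16.] [ 58. 145.] 80
top glue_pot 0.51 [304.9, 200.0, 19.6, 19.8] 274 med [ 0.606 -0.126  0.053] top [ 0.608 -0.128  0.053] z95 0.056 rect [ 608. -126.] [41. 40.] 50
top jar 0.68 [372.1, 145.3, 31.5, 30.3] 709 med [ 0.727 -0.306  0.057] top [ 0.73  -0.312  0.057] z95 0.061 rect [ 734. -323.] [63. 86.] 22
side brick_a_mid 0.42 [236.7, 139.5, 43.0, 53.0] 927 med [0.64  0.192 0.051]
[... 1082 characters left out ...]
 array([-1.59288837e-03, -3.85505497e+01, -3.22292984e+01,  6.99560274e-02,
        3.09718831e-02, -5.75758440e-05]), 'ee_pos': array([0.2556963 , 0.5149992 , 0.19131997]), 'ee_rot': array([2.48616045e-06, 2.28367069e-01, 9.73575103e-01, 7.02927971e-06]), 'wrist_force': array([ 0.22108775, -0.7315806 ,  0.33955922]), 'torque': array([ 0.03569265,  0.04584915, -0.05792201]), 'grip_force': 0.0, 'grip_width': 0.09175250806919301}
[[ 9.71480305e-04 -9.61746848e-01 -2.73938053e-01  7.70746521e-02]
 [ 9.99999329e-01  1.10717253e-03 -3.40734096e-04 -2.07470012e-04]
 [ 6.30996629e-04 -2.73937538e-01  9.61747278e-01 -1.94189707e-01]
 [ 0.00000000e+00  0.00000000e+00  0.00000000e+00  1.00000000e+00]]
```

View pics/top0.png

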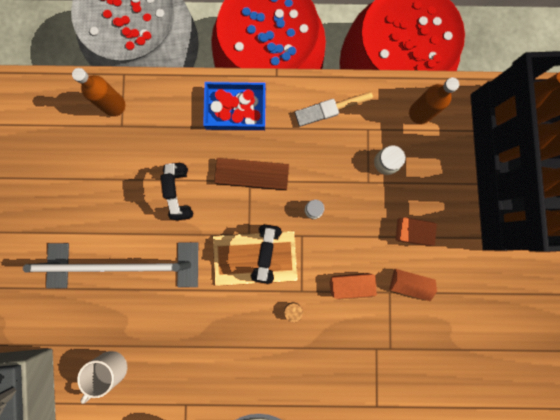

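View pics/side0.png

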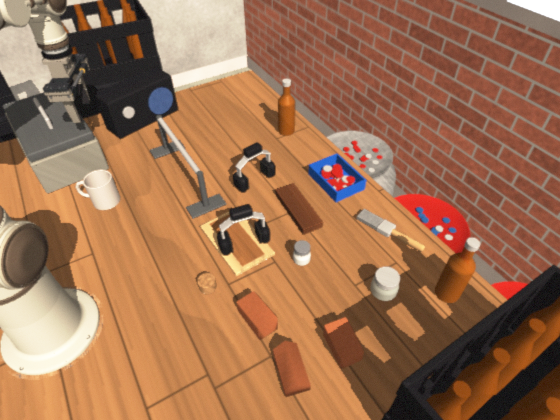

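Top view: ears_1 on the panel (267,254), ears_2 (177,192), rail spanning (28,267)–(190,265), caul (252,173), three bricks at (353,286), (413,285), (416,231); glue pot (314,209), jar (391,159). Side view agrees, with the bricks at (257,315), (291,367), (343,340).

```bash
python3 - <<'E'
from h import *
im,d,W=shot("top")
def win(c,l,t,r,b,z0,z1):
    m=np.zeros((420,560),bool); m[t:b,l:r]=1; m&=(d>0)&(W[...,2]>z0)&(W[...,2]<z1); p=W[m]
    q=rect(W,m); A=np.c_[p[:,:2]-p[:,:2].mean(0),np.ones(len(p))]; s=np.linalg.lstsq(A,p[:,2],rcond=None)[0]
    # long axis
    bx=cv2.boxPoints(q); e=[bx[1]-bx[0],bx[2]-bx[1]]; L=max(e,key=np.linalg.norm); a=np.degrees(np.arctan2(L[1],L[0]))
    print(c,m.sum(),'ctr',np.round(q[0]),'sz',np.round(q[1]),'long axis deg',round(a,1),'slope',s[:2].round(3),'z mean/max',s[2].round(3),p[:,2].max().round(3))
win('B1',325,265,380,305,.025,.1)
win('B2',382,262,445,305,.025,.1)
win('B2sides',382,262,445,305,.015,.1)
win('B3',385,210,445,250,.025,.1)
win('caul',205,150,295,195,.012,.04)
win('panel',205,225,305,290,.007,.04)
win('ears1pad',240,215,290,290,.138,.2)
win('ears1all',240,215,290,290,.05,.2)
win('ears2pad',150,150,205,230,.125,.2)
win('ears2all',150,150,205,230,.05,.2)
win('rail',20,250,205,280,.12,.16)
E
```

```text
B1 988 ctr [ 424. -222.] sz [ 53. 101.] long axis deg -84.3 slope [-0.012 -0.13 ] z mean/max 0.042 0.053
B2 847 ctr [ 428. -370.] sz [98. 53.] long axis deg 74.5 slope [-0.014 -0.004] z mean/max 0.037 0.053
B2sides 968 ctr [ 428. -370.] sz [98. 54.] long axis deg 75.5 slope [-0.003 -0.027] z mean/max 0.035 0.053
B3 871 ctr [ 556. -379.] sz [89. 58.] long axis deg 82.0 slope [0.016 0.089] z mean/max 0.036 0.045
caul 1902 ctr [695.  26.] sz [180.  65.] long axis deg 85.6 slope [ 0.007 -0.002] z mean/max 0.022 0.03
panel 2996 ctr [487.  14.] sz [120. 200.] long axis deg -85.7 slope [-0.001 -0.002] z mean/max 0.01 0.04
ears1pad 332 ctr [499. -14.] sz [28. 56.] long axis deg -8.5 slope [ 0.003 -0.02 ] z mean/max 0.146 0.152
ears1all 957 ctr [499. -14.] sz [ 55. 138.] long axis deg -9.0 slope [0.011 0.075] z mean/max 0.103 0.152
ears2pad 325 ctr [646. 204.] sz [56. 28.] long axis deg 8.6 slope [-0.001  0.048] z mean/max 0.133 0.139
ears2all 760 ctr [645. 203.] sz [130.  47.] long axis deg 8.5 slope [0.056 0.675] z mean/max 0.104 0.139
rail 1182 ctr [466. 340.] sz [ 17. 339.] long axis deg -88.9 slope [-0.048 -0.001] z mean/max 0.131 0.138
```

```bash
cat > p.py <<'E'
import sys
from h import *
# usage: p.py x y z toolxyaw(deg): prints turn about tool z, then shift in tool frame after that turn
T=tool(); x,y,z,a=map(float,sys.argv[1:5])
cur=np.degrees(np.arctan2(T[1,0],T[0,0])); t=-((a-cur+180)%360-180); R=T[:3,:3]@Ro.from_rotvec([0,0,np.radians(t)]).as_matrix()
print('tcp',T[:3,3].round(4),'yaw',round(cur,1),'tilt',T[:3,2].round(3),'TURN z',round(t,1),'SHIFT mm',(R.T@(np.array([x,y,z])-T[:3,3])*1000).round(1))
E
python3 -m creep '[[1,0,0,0,0,0,-9],[1,0,0,0,0,0,-9],[1,0,0,0,0,0,-9],[1,0,0,0,0,0,-8],[1,0,0,0,0,0,0]]' 25
python3 p.py .646 .204 .19 188.6
```

```text
time: 1.38
ee_pos: [0.2557, 0.515, 0.1913]
ee_rot: [0.0, -0.074, 0.997, 0.0]
wrist_force: [-0.7, -0.1, 0.3]
grip_width: 0.092
grip_force: 0.0
tcp [0.2557 0.515  0.1913] yaw -171.5 tilt [ 0.  0. -1.] TURN z -0.1 SHIFT mm [-339.4 -365.9    1.3]
```

```bash

python3 -m creep '[[1,-0.034,-0.0366,0,0,0,0],[1,-0.034,-0.0366,0,0,0,0],[1,-0.034,-0.0366,0,0,0,0],[1,-0.034,-0.0366,0,0,0,0],[1,-0.034,-0.0366,0,0,0,0]]' >/dev/null
python3 -m creep '[[1,-0.034,-0.0366,0,0,0,0],[1,-0.034,-0.0366,0,0,0,0],[1,-0.034,-0.0366,0,0,0,0],[1,-0.034,-0.0366,0,0,0,0],[1,0,0,0,0,0,0]]' >/dev/null
python3 p.py .646 .204 .11 188.6
python3 - <<'E'
from h import *
im,d,W=shot("wrist","w1.png")
m=(d>0)&(W[...,2]>.118)&(W[...,2]<.145); print(m.sum(),rect(W,m),W[m].mean(0))
E
```

```text
tcp [0.6095 0.2324 0.1908] yaw -171.8 tilt [ 0.    -0.001 -1.   ] TURN z -0.4 SHIFT mm [-31.8 -33.5  80.8]
11350 ((558.981201171875, 300.35345458984375), (208.42538452148438, 238.93165588378906), 5.977330684661865) [0.50718351 0.2718959  0.13436825]
```

View pics/w1.png

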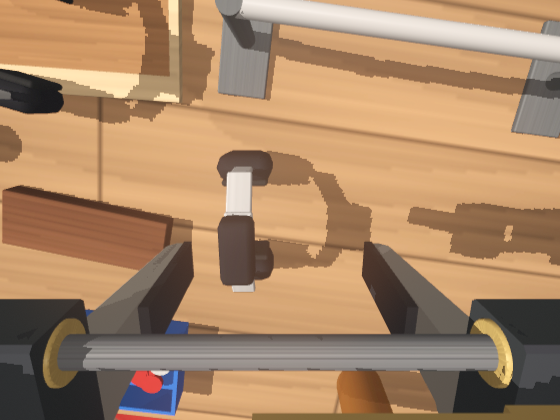

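The wrist view shows the ears_2 pad at (236,250) left of the finger midline, and the rail along the top (230,5)–(560,45).

```bash

python3 -m creep '[[1,-0.032,-0.0335,0,0,0,0],[1,0,0,0,0,0,0],[1,0,0,0,0,0,0]]' >/dev/null
python3 - <<'E'
from h import *
im,d,W=shot("wrist")
m=(d>0)&(W[...,2]>.122)&(W[...,2]<.145)
for n,k in(("pad",(W[...,0]>.58)),("rail",(W[...,0]<.52)&(W[...,1]>.22))):
    k=k&m; print(n,k.sum(),rect(W,k),W[k].mean(0),np.median(W[k],0))
E
python3 p.py .646 .204 .11 188.6
```

```text
pad 2480 ((646.3768310546875, 203.75135803222656), (54.72722244262695, 27.75242805480957), 7.787026882171631) [0.64416547 0.20353861 0.13657895] [0.64376052 0.20353518 0.13723763]
rail 431 ((473.36602783203125, 349.2310485839844), (4.6349005699157715, 48.32742691040039), 2.0610878467559814) [0.47389352 0.35429231 0.13034185] [0.47412516 0.35620623 0.13043034]
tcp [0.643  0.2081 0.1914] yaw -171.4 tilt [-0.001  0.    -1.   ] TURN z 0.0 SHIFT mm [-2.4 -4.6 81.4]
```

```bash

python3 -m creep '[[1,-0.003,-0.004,0.03,0,0,0],[1,0,0,0.03,0,0,0],[1,0,0,0.02,0,0,0],[1,0,0,0,0,0,0],[1,0,0,0,0,0,0]]' |grep -E "ee_pos|force"
python3 -m creep '[[0.1,0,0,0,0,0,0],[0.1,0,0,0,0,0,0],[0.1,0,0,0,0,0,0],[0.1,0,0,0,0,0,0],[0.1,0,0,0,0,0,0]]' 30|grep -E "grip"
python3 -m creep '[[0.1,0,0,-0.03,0,0,0],[0.1,0,0,-0.045,0,0,0],[0.1,0,0,-0.045,0,0,0],[0.1,0,0,-0.045,0,0,0],[0.1,0,0,0,0,0,0]]'
python3 p.py .466 .385 .29 181
```

```text
ee_pos: [0.6484, 0.2037, 0.1128]
wrist_force: [-0.5, -0.7, 0.1]
grip_force: 0.0
grip_width: 0.0439
grip_force: 0.0
time: 4.97
ee_pos: [0.65, 0.2035, 0.282]
ee_rot: [0.005, -0.075, 0.997, 0.0]
wrist_force: [0.0, -0.4, 0.8]
grip_width: 0.0089
grip_force: 0.0
tcp [0.65   0.2035 0.282 ] yaw -171.4 tilt [ 0.009  0.001 -1.   ] TURN z 7.6 SHIFT mm [180.7 184.7  -9.5]
```

The fingers were still closing when the arm lifted, so the grip missed. I'll check the ears.

```bash

python3 -m creep '[[1,0,0,0,0,0,0],[1,0,0,0,0,0,0],[1,0,0,0,0,0,0],[1,0,0,0,0,0,0],[1,0,0,0,0,0,0]]' >/dev/null
python3 -m creep '[[1,0,0,0,0,0,0],[1,0,0,0,0,0,0],[1,0,0,0,0,0,0]]' |grep -E "ee_pos|grip_w"
python3 - <<'E'
from h import *
im,d,W=shot("wrist","w2.png")
m=(d>0)&(W[...,2]>.118)&(W[...,2]<.145)&(W[...,0]>.58)
print(m.sum(),rect(W,m))
E
python3 p.py .646 .204 .11 188.6
```

```text
ee_pos: [0.6477, 0.2032, 0.2764]
grip_width: 0.0871
2495 ((751.6402587890625, 289.64959716796875), (327.3158874511719, 57.82677459716797), 36.98070526123047)
tcp [0.6477 0.2032 0.2763] yaw -171.4 tilt [ 0.  0. -1.] TURN z 0.0 SHIFT mm [  1.6   1.  166.3]
```

View pics/w2.png

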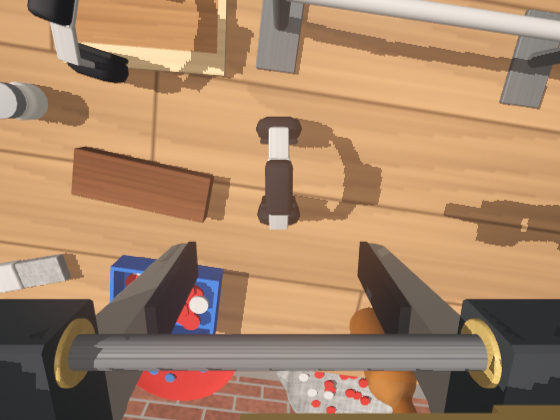

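Ears_2 still stand, with the pad at (279,185) centred between the fingers. I'll retry and wait for the grip.

```bash

python3 -m creep '[[0.8,0.0,0.001,0.045,0,0,0],[0.8,0,0,0.045,0,0,0],[0.8,0,0,0.045,0,0,0],[0.8,0,0,0.028,0,0,0],[0.8,0,0,0,0,0,0]]' |grep -E "ee_pos|force"
python3 -m creep '[[0.1,0,0,0,0,0,0],[0.1,0,0,0,0,0,0],[0.1,0,0,0,0,0,0],[0.1,0,0,0,0,0,0],[0.1,0,0,0,0,0,0]]' 30|grep -E "grip"
python3 -m creep '[[0.1,0,0,0,0,0,0],[0.1,0,0,0,0,0,0],[0.1,0,0,0,0,0,0],[0.1,0,0,0,0,0,0],[0.1,0,0,0,0,0,0]]'
```

```text
ee_pos: [0.6454, 0.2039, 0.1103]
wrist_force: [0.6, -0.1, -0.3]
grip_force: 0.0
grip_width: 0.0255
grip_force: 6.9
time: 7.9
ee_pos: [0.6481, 0.2043, 0.1141]
ee_rot: [0.001, -0.075, 0.997, 0.0]
wrist_force: [0.5, 0.6, 5.5]
grip_width: 0.009
grip_force: 2.7
```

```bash
python3 - <<'E'
from h import *
im,d,W=shot("side"); c=im[110:230,200:360]
im2,d2,W2=shot("wrist")
cv2.imwrite('pics/c3.png',np.hstack([cv2.resize(c,(400,300)),cv2.resize(im2,(400,300))])[:,:,::-1])
E
```

```text
(no output)
```

View pics/c3.png

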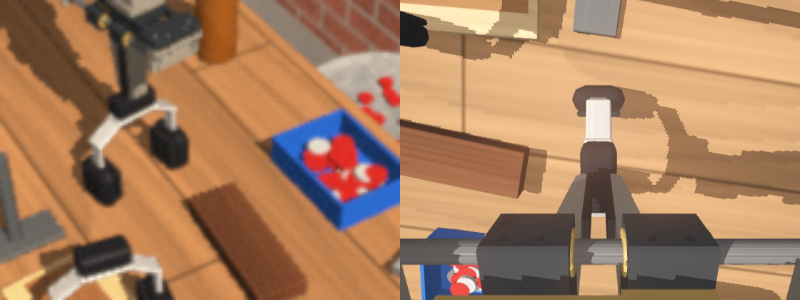

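The side crop shows the ears upright. In the wrist crop the fingers have closed beside the pad on its +x side, so the first try pushed the ears towards -x. I'll open, rise and measure again.

```bash

python3 -m creep '[[0.8,0,0,0,0,0,0],[0.8,0,0,0,0,0,0],[0.8,0,0,0,0,0,0],[0.8,0,0,0,0,0,0],[0.8,0,0,0,0,0,0]]' >/dev/null
python3 -m creep '[[0.8,0,0,0,0,0,0],[0.8,0,0,0,0,0,0],[0.8,0,0,-0.04,0,0,0],[0.8,0,0,-0.045,0,0,0],[0.8,0,0,0,0,0,0]]' |grep -E "ee_pos|grip_w"
python3 - <<'E'
from h import *
im,d,W=shot("wrist")
m=(d>0)&(W[...,2]>.120)&(W[...,2]<.145)&(W[...,0]>.58)&(abs(W[...,1]-.204)<.05)&(W[...,0]<.7)
print(m.sum(),rect(W,m))
E
python3 p.py .646 .204 .11 188.6
```

```text
ee_pos: [0.6498, 0.2045, 0.2026]
grip_width: 0.0735
2366 ((646.1605224609375, 205.94607543945312), (54.69921112060547, 28.130313873291016), 8.76046371459961)
tcp [0.6483 0.2043 0.1996] yaw -171.4 tilt [ 0.003  0.    -1.   ] TURN z -0.0 SHIFT mm [ 2.6  0.  89.6]
```

```bash
python3 - <<'E'
from h import *
T=tool(); im,d,W=shot("wrist","w4.png")
P=(W-T[:3,3])@T[:3,:3]   # tool coords
for (u0,u1) in((120,215),(340,440)):
    m=np.zeros((420,560),bool); m[235:330,u0:u1]=1; m&=(d>0)&(d<.24)
    q=P[m]; print(m.sum(), 'min',q.min(0).round(3),'max',q.max(0).round(3),'d',np.percentile(d[m],[0,50,100]).round(3)); i=q[:,2].argsort()[-5:]; print(q[i].round(3))
ims,ds,Ws=shot("side","s4.png")
m=(ds>0)&(abs(Ws[...,0]-T[0,3])<.1)&(abs(Ws[...,1]-T[1,3])<.09)&(Ws[...,2]>.145)&(Ws[...,2]<.3)
v,u=np.nonzero(m); z=Ws[m][:,2]; i=z.argsort()[:8]; print(np.c_[u[i],v[i]],Ws[m][i].round(3))
print(robot.grasp_offset,status.observe()["grip_width"])
E
```

```text
4937 min [-0.011 -0.055 -0.121] max [ 0.028 -0.036 -0.023] d [0.085 0.135 0.188]
[[-0.006 -0.037 -0.024]
 [ 0.009 -0.044 -0.024]
 [-0.008 -0.037 -0.023]
 [ 0.008 -0.042 -0.023]
 [ 0.008 -0.044 -0.023]]
5056 min [-0.011  0.036 -0.122] max [ 0.032  0.054 -0.023] d [0.084 0.134 0.188]
[[ 0.009  0.042 -0.024]
 [ 0.004  0.037 -0.024]
 [ 0.009  0.044 -0.023]
 [ 0.003  0.037 -0.023]
 [ 0.009  0.041 -0.023]]
[[256 130]
 [257 130]
 [244 116]
 [242 117]
 [245 115]
 [238 115]
 [242 116]
 [243 116]] [[0.644 0.164 0.218]
 [0.646 0.162 0.218]
 [0.647 0.24  0.218]
 [0.639 0.236 0.22 ]
 [0.65  0.24  0.22 ]
 [0.633 0.25  0.22 ]
 [0.64  0.239 0.221]
 [0.642 0.238 0.221]]
0.0187 0.07339214704593287
```

View pics/w4.png

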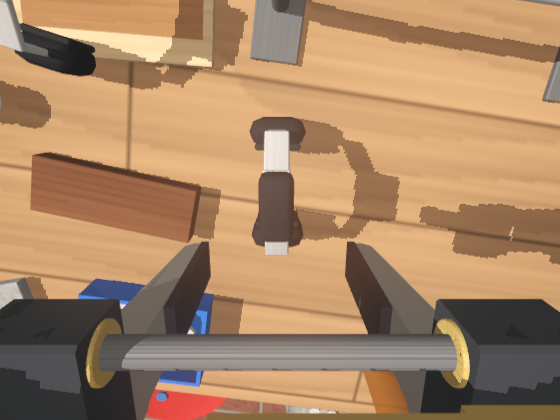

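Both cameras put the real finger ends about 20 mm behind the reported TCP, and the earlier grip only caught the pad's top edge. The picture shows the pad at (277,208), untouched. I'll go 20 mm deeper.

```bash

python3 -m creep '[[0.8,0.003,0.001,0.04,0,0,0],[0.8,0,0,0.04,0,0,0],[0.8,0,0,0.028,0,0,0],[0.8,0,0,0,0,0,0],[0.8,0,0,0,0,0,0]]' |grep -E "ee_pos|force"
python3 -m creep '[[0.1,0,0,0,0,0,0],[0.1,0,0,0,0,0,0],[0.1,0,0,0,0,0,0],[0.1,0,0,0,0,0,0],[0.1,0,0,0,0,0,0]]' 35|grep -E "grip"
python3 -m creep '[[0.1,0,0,0,0,0,0],[0.1,0,0,0,0,0,0],[0.1,0,0,0,0,0,0]]'
```

```text
ee_pos: [0.6446, 0.2048, 0.0907]
wrist_force: [0.1, 0.1, 0.9]
grip_force: 0.0
grip_width: 0.0276
grip_force: 35.0
time: 11.02
ee_pos: [0.6444, 0.2047, 0.0903]
ee_rot: [-0.0, -0.075, 0.997, -0.0]
wrist_force: [-1.2, -1.4, -0.2]
grip_width: 0.0276
grip_force: 35.0
```

```bash

python3 -m creep '[[0.1,0,0,-0.03,0,0,0],[0.1,0,0,-0.045,0,0,0],[0.1,0,0,-0.045,0,0,0],[0.1,0,0,-0.045,0,0,0],[0.1,0,0,-0.03,0,0,7.6]]'|grep -E "grip"
python3 -m creep '[[0.1,0,0,0,0,0,0],[0.1,0,0,0,0,0,0]]'|grep -E "grip"
python3 p.py .466 .385 .28 181
```

```text
grip_width: 0.0277
grip_force: 35.0
grip_width: 0.0276
grip_force: 35.0
tcp [0.6436 0.2047 0.2827] yaw -178.9 tilt [-0.004 -0.    -1.   ] TURN z 0.1 SHIFT mm [174.4 183.4   3.3]
```

```bash

python3 -m creep '[[0.1,0.025,0.026,0,0,0,0],[0.1,0.037,0.039,0,0,0,0],[0.1,0.037,0.039,0,0,0,0],[0.1,0.037,0.039,0,0,0,0],[0.1,0.038,0.040,0,0,0,0]]'|grep -E "grip"
python3 -m creep '[[0.1,0,0,0,0,0,0],[0.1,0,0,0,0,0,0],[0.1,0,0,0,0,0,0]]'|grep -E "grip"
python3 p.py .466 .385 .123 181
python3 - <<'E'
from h import *
im,d,W=shot("top")
m=(d>0)&(abs(W[...,2]-.131)<.01)&(W[...,0]<.5)&(W[...,0]>.44)&(W[...,1]>.2)&(W[...,1]<.5)
print('rail',m.sum(),rect(W,m))
E
```

```text
grip_width: 0.0275
grip_force: 35.0
grip_width: 0.028
grip_force: 35.0
tcp [0.468  0.3835 0.2842] yaw -179.1 tilt [-0.001 -0.001 -1.   ] TURN z -0.1 SHIFT mm [  1.7   1.7 161.2]
rail 809 ((466.7388000488281, 314.5008239746094), (15.440248489379883, 229.2035369873047), 0.7173901200294495)
```

```bash

python3 -m creep '[[0.1,0.001,0.002,0.03,0,0,0],[0.1,0,0,0.04,0,0,0],[0.1,0,0,0.04,0,0,0],[0.1,0,0,0.035,0,0,0],[0.1,0,0,0,0,0,0]]'|grep -E "force|ee_pos"
python3 -m creep '[[0.1,0,0,0.008,0,0,0],[0.1,0,0,0.006,0,0,0],[0.1,0,0,0,0,0,0]]'|grep -E "force|ee_pos"
```

```text
ee_pos: [0.4645, 0.3846, 0.1367]
wrist_force: [0.5, -0.5, -2.4]
grip_force: 35.0
ee_pos: [0.4665, 0.3867, 0.1267]
wrist_force: [-0.2, 0.9, -1.6]
grip_force: 35.0
```

```bash

python3 -m creep '[[0.1,0,0,0.004,0,0,0],[0.1,0,0,0.002,0,0,0],[0.1,0,0,0,0,0,0]]'|grep -E "force|ee_pos"
python3 -m creep '[[0.7,0,0,0,0,0,0],[0.7,0,0,0,0,0,0],[0.7,0,0,0,0,0,0],[0.7,0,0,0,0,0,0],[0.7,0,0,0,0,0,0]]'|grep -E "wid"
python3 -m creep '[[0.7,0,0,-0.01,0,0,0],[0.7,0,0,-0.03,0,0,0],[0.7,0,0,-0.04,0,0,0],[0.7,0,0,-0.04,0,0,0],[0.7,0,0,0,0,0,0]]'|grep -E "ee_pos|wid"
python3 - <<'E'
from h import *
im,d,W=shot("side","s5.png"); cv2.imwrite('pics/s5.png',cv2.resize(im[80:230,120:330],(630,450))[:,:,::-1])
E
python3 p.py .499 -.014 .20 171.3
```

```text
ee_pos: [0.4662, 0.3867, 0.1203]
wrist_force: [-0.4, 0.5, -1.9]
grip_force: 35.0
grip_width: 0.0641
ee_pos: [0.4684, 0.3879, 0.2455]
grip_width: 0.0645
tcp [0.4672 0.3872 0.2426] yaw -179.0 tilt [ 0.004  0.002 -1.   ] TURN z 9.7 SHIFT mm [ -91.9 -391.9   41.9]
```

View pics/s5.png

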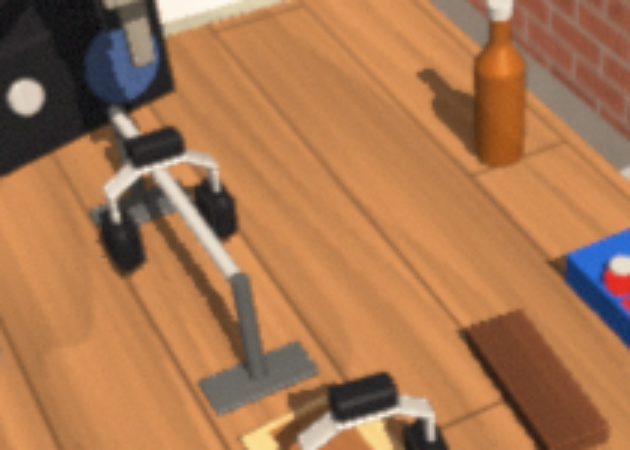

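Ears_2 hang astride the rail, pad at (155,147). Next is ears_1.

```bash

python3 -m creep '[[0.8,0,0,0,0,0,9.7],[0.8,-0.012,-0.049,0,0,0,0],[0.8,-0.012,-0.049,0,0,0,0],[0.8,-0.012,-0.049,0,0,0,0],[0.8,-0.012,-0.049,0,0,0,0]]'>/dev/null
python3 -m creep '[[0.8,-0.012,-0.049,0,0,0,0],[0.8,-0.011,-0.049,0,0,0,0],[0.8,-0.011,-0.049,0,0,0,0],[0.8,-0.010,-0.049,0.03,0,0,0],[0.8,0,0,0,0,0,0]]'>/dev/null
python3 -m creep '[[0.8,0,0,0,0,0,0],[0.8,0,0,0,0,0,0]]'>/dev/null
python3 - <<'E'
from h import *
im,d,W=shot("wrist")
m=(d>0)&(W[...,2]>.135)&(W[...,2]<.156)&(abs(W[...,0]-.499)<.06)&(abs(W[...,1]+.014)<.05)
print(m.sum(),rect(W,m))
E
python3 p.py .499 -.014 .103 171.3
```

```text
2375 ((498.726806640625, -13.37982177734375), (27.648475646972656, 54.60395812988281), 80.90906524658203)
tcp [ 0.4982 -0.0136  0.2108] yaw 171.4 tilt [ 0.001 -0.    -1.   ] TURN z 0.1 SHIFT mm [ -0.8  -0.3 107.8]
```

```bash

python3 -m creep '[[0.8,0,0,0.04,0,0,0],[0.8,0,0,0.04,0,0,0],[0.8,0,0,0.028,0,0,0],[0.8,0,0,0,0,0,0],[0.1,0,0,0,0,0,0]]' 35|grep -E "ee_pos|wrist"
python3 -m creep '[[0.1,0,0,0,0,0,0],[0.1,0,0,0,0,0,0],[0.1,0,0,0,0,0,0],[0.1,0,0,0,0,0,0],[0.1,0,0,0,0,0,0]]'|grep -E "grip"
python3 -m creep '[[0.1,0,0,0,0,0,0],[0.1,0,0,0,0,0,0],[0.1,0,0,0,0,0,0]]'|grep -E "grip|ee_pos"
```

```text
ee_pos: [0.499, -0.0146, 0.1039]
wrist_force: [0.0, 0.6, 0.4]
grip_width: 0.0276
grip_force: 34.9
ee_pos: [0.498, -0.0147, 0.1025]
grip_width: 0.0279
grip_force: 35.0
```

```bash

python3 -m creep '[[0.1,0,0,-0.03,0,0,0],[0.1,0,0,-0.045,0,0,0],[0.1,0,0,-0.045,0,0,0],[0.1,0,0,-0.045,0,0,0],[0.1,0,0,-0.02,0,0,-9.7]]'|grep -E "grip"
python3 -m creep '[[0.1,0,0,0,0,0,0],[0.1,0,0,0,0,0,0]]'|grep -E "grip"
python3 p.py .466 .293 .137 181
```

```text
grip_width: 0.0277
grip_force: 34.9
grip_width: 0.0273
grip_force: 34.9
tcp [ 0.497  -0.0146  0.2853] yaw -179.2 tilt [-0.003  0.001 -1.   ] TURN z -0.2 SHIFT mm [ 25.2 307.9 148.6]
```

```bash

python3 -m creep '[[0.1,0.002,0.024,0,0,0,0],[0.1,0.004,0.047,0,0,0,0],[0.1,0.004,0.047,0,0,0,0],[0.1,0.004,0.047,0,0,0,0],[0.1,0.004,0.047,0,0,0,0]]'>/dev/null
python3 -m creep '[[0.1,0.004,0.047,0,0,0,0],[0.1,0.004,0.047,0,0,0,0],[0.1,0,0,0,0,0,0],[0.1,0,0,0,0,0,0],[0.1,0,0,0,0,0,0]]'|grep -E "grip"
python3 p.py .466 .293 .137 181
```

```text
grip_width: 0.0279
grip_force: 34.9
tcp [0.4667 0.2895 0.2867] yaw -179.1 tilt [-0.001 -0.001 -1.   ] TURN z -0.1 SHIFT mm [  0.5   3.6 149.7]
```

```bash

python3 -m creep '[[0.1,0,0.003,0.03,0,0,0],[0.1,0,0,0.04,0,0,0],[0.1,0,0,0.04,0,0,0],[0.1,0,0,0.04,0,0,0],[0.1,0,0,0,0,0,0]]'|grep -E "force|ee_pos"
python3 -m creep '[[0.1,0,0,0.008,0,0,0],[0.1,0,0,0.007,0,0,0],[0.1,0,0,0,0,0,0]]'|grep -E "force|ee_pos"
python3 -m creep '[[0.6,0,0,0,0,0,0],[0.6,0,0,0,0,0,0],[0.6,0,0,0,0,0,0],[0.6,0,0,0,0,0,0],[0.6,0,0,0,0,0,0]]'|grep -E "wid"
python3 -m creep '[[0.6,0,0,-0.01,0,0,0],[0.6,0,0,-0.03,0,0,0],[0.6,0,0,-0.04,0,0,0],[0.6,0,0,-0.04,0,0,0],[0.6,0,0,0,0,0,0]]'|grep -E "ee_pos|wid"
python3 - <<'E'
from h import *
im,d,W=shot("top")
m=(d>0)&(W[...,2]>.143)&(W[...,2]<.18)&(abs(W[...,0]-.466)<.08)&(W[...,1]>.2)
n,l=cv2.connectedComponents(m.astype(np.uint8))
for i in range(1,n):
    if (l==i).sum()>60: print((l==i).sum(),rect(W,l==i),W[l==i].mean(0))
E
python3 p.py .695 .026 .15 176
```

```text
ee_pos: [0.4639, 0.2918, 0.1339]
wrist_force: [0.9, -0.2, -1.7]
grip_force: 34.9
ee_pos: [0.4667, 0.2938, 0.1227]
wrist_force: [-0.4, -0.1, -2.9]
grip_force: 34.9
grip_width: 0.0549
ee_pos: [0.4688, 0.2946, 0.2472]
grip_width: 0.0555
71 ((491.7660217285156, 385.0528564453125), (27.776887893676758, 8.52051067352295), 89.1641845703125) [0.49180036 0.38181684 0.15946292]
tcp [0.4676 0.2942 0.2445] yaw -179.0 tilt [ 0.004  0.001 -1.   ] TURN z 5.0 SHIFT mm [-245.2 -251.8   95.1]
```

```bash

python3 -m creep '[[0.9,0,0,0,0,0,9.5],[0.9,0,0,0,0,0,9.5],[0.9,0,0,0,0,0,9.5],[0.9,0,0,0,0,0,9.5],[0.9,0,0,0,0,0,9.5]]'>/dev/null
python3 -m creep '[[0.9,0,0,0,0,0,9.5],[0.9,0,0,0,0,0,9.5],[0.9,0,0,0,0,0,9.5],[0.9,0,0,0,0,0,9.5],[0.9,0,0,0,0,0,9.5]]'>/dev/null
python3 p.py .695 .026 .15 85.6
```

```text
tcp [0.4656 0.2934 0.2406] yaw 85.7 tilt [-0.003 -0.001 -1.   ] TURN z 0.1 SHIFT mm [-248.9  249.5   90.2]
```

```bash

python3 -m creep '[[0.9,-0.03,0.03,0,0,0,0],[0.9,-0.037,0.037,0,0,0,0],[0.9,-0.037,0.037,0,0,0,0],[0.9,-0.037,0.037,0,0,0,0],[0.9,-0.037,0.037,0,0,0,0]]'>/dev/null
python3 -m creep '[[0.9,-0.037,0.037,0.03,0,0,0],[0.9,-0.033,0.035,0.03,0,0,0],[0.9,0,0,0.03,0,0,0],[0.9,0,0,0,0,0,0],[0.9,0,0,0,0,0,0]]'>/dev/null
python3 - <<'E'
from h import *
im,d,W=shot("top","t6.png")
m=(d>0)&(W[...,2]>.143)&(W[...,2]<.18)&(abs(W[...,0]-.466)<.06)&(W[...,1]>.2)
n,l=cv2.connectedComponents(m.astype(np.uint8))
for i in range(1,n):
    if (l==i).sum()>60: print('hung',(l==i).sum(),rect(W,l==i),W[l==i].mean(0))
m=(d>0)&(W[...,2]>.007)&(W[...,2]<.04)&(abs(W[...,0]-.487)<.1)&(abs(W[...,1]-.014)<.13)
m=cv2.morphologyEx(m.astype(np.uint8),cv2.MORPH_OPEN,np.ones((5,5)))>0
print('panel',m.sum(),rect(W,m))
im,d,W=shot("wrist","w6.png")
m=(d>0)&(W[...,2]>.012)&(W[...,2]<.035)&(abs(W[...,0]-.695)<.06)&(abs(W[...,1]-.026)<.12)
print('caul',m.sum(),rect(W,m))
E
python3 p.py .695 .026 -.015 85.6
```

```text
hung 428 ((468.34197998046875, 385.01873779296875), (54.87339401245117, 28.24858283996582), 0.7709277272224426) [0.46884644 0.38200758 0.16105693]
hung 414 ((467.61602783203125, 293.43695068359375), (54.71327209472656, 29.600282669067383), 2.3198366165161133) [0.46773042 0.29020005 0.16155725]
panel 1666 ((490.3232421875, -19.137847900390625), (118.9687271118164, 129.5693817138672), 3.3560612201690674)
caul 11790 ((695.8687744140625, 24.87462615966797), (179.94235229492188, 64.07010650634766), 85.63534545898438)
tcp [0.6994 0.0294 0.1545] yaw 86.0 tilt [ 0.003 -0.    -1.   ] TURN z 0.4 SHIFT mm [ -3.7  -4.6 169.5]
```

View pics/t6.png

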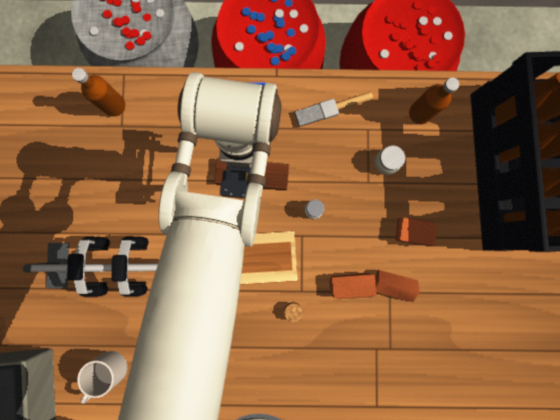

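Both ears hang on the rail, at (77,267) and (120,268). The ridged brick has been knocked to (397,286), next to B1. Now I'll grasp the caul.

```bash

python3 -m creep '[[1,-0.005,-0.003,0.03,0,0,0],[1,0,0,0.045,0,0,0],[1,0,0,0.045,0,0,0],[1,0,0,0.03,0,0,0],[1,0,0,0,0,0,0]]'|grep -E "ee_pos|wrist"
python3 -m creep '[[1,0,0,0.008,0,0,0],[1,0,0,0.006,0,0,0],[1,0,0,0,0,0,0]]'|grep -E "ee_pos|wrist"
python3 -m creep '[[0.4,0,0,0,0,0,0],[0.4,0,0,0,0,0,0],[0.4,0,0,0,0,0,0],[0.4,0,0,0,0,0,0],[0.4,0,0,0,0,0,0]]' 35|grep -E "grip"
python3 -m creep '[[0.4,0,0,0,0,0,0],[0.4,0,0,0,0,0,0]]'
```

```text
ee_pos: [0.6935, 0.0248, 0.0007]
wrist_force: [-0.6, 0.2, 0.3]
ee_pos: [0.6955, 0.0241, -0.0112]
wrist_force: [0.2, 0.0, 0.6]
grip_width: 0.0637
grip_force: 35.0
time: 27.7
ee_pos: [0.6954, 0.0241, -0.0115]
ee_rot: [0.0, 0.731, 0.682, 0.0]
wrist_force: [-0.2, 0.0, 1.6]
grip_width: 0.0638
grip_force: 35.0
```

```bash

python3 -m creep '[[0.4,0,0,-0.03,0,0,0],[0.4,0,0,-0.04,0,0,0],[0.4,0,0,-0.03,0,0,-4],[0.4,0,0,0,0,0,-4.4],[0.4,0,0,0,0,0,0]]'|grep -E "grip"
python3 p.py .487 .013 .0005 94.3
python3 - <<'E'
from h import *
im,d,W=shot("wrist")
m=(d>0)&(W[...,2]>.007)&(W[...,2]<.04)&(abs(W[...,0]-.487)<.1)&(abs(W[...,1]-.014)<.13)
print('panel',m.sum(),m.any() and rect(W,m))
E
```

```text
grip_width: 0.0639
grip_force: 35.0
tcp [0.6947 0.0242 0.0877] yaw 94.4 tilt [-0.001  0.    -1.   ] TURN z 0.1 SHIFT mm [   4.4 -207.8   87.4]
panel 22861 ((498.2645263671875, 14.509452819824219), (101.82807922363281, 200.23971557617188), 4.108331680297852)
```

```bash

python3 -m creep '[[0.4,0.001,-0.03,0,0,0,0],[0.4,0.001,-0.045,0,0,0,0],[0.4,0.001,-0.045,0,0,0,0],[0.4,0.001,-0.045,0,0,0,0],[0.4,0.001,-0.043,0,0,0,0]]'|grep -E "grip"
python3 -m creep '[[0.4,0,0,0.02,0,0,0],[0.4,0,0,0.03,0,0,0],[0.4,0,0,0.02,0,0,0],[0.4,0,0,0,0,0,0],[0.4,0,0,0,0,0,0]]'|grep -E "grip"
python3 p.py .487 .013 .0005 94.3
```

```text
grip_width: 0.0636
grip_force: 35.0
grip_width: 0.0633
grip_force: 35.0
tcp [0.4878 0.0131 0.0188] yaw 94.4 tilt [ 0.001 -0.    -1.   ] TURN z 0.1 SHIFT mm [-0.  -0.8 18.3]
```

```bash

python3 -m creep '[[0.4,0,0,0.01,0,0,0],[0.4,0,0,0.006,0,0,0],[0.4,0,0,0.0015,0,0,0],[0.4,0,0,0,0,0,0]]'|grep -E "ee_pos|force"
python3 -m creep '[[1,0,0,0,0,0,0],[1,0,0,0,0,0,0],[1,0,0,0,0,0,0],[1,0,0,0,0,0,0],[1,0,0,0,0,0,0]]'|grep wid
python3 -m creep '[[1,0,0,-0.02,0,0,0],[1,0,0,-0.04,0,0,0],[1,0,0,-0.045,0,0,0],[1,0,0,-0.045,0,0,0],[1,0,0,0,0,0,0]]'|grep ee_pos
python3 - <<'E'
from h import *
im,d,W=shot("wrist","w7.png")
m=(d>0)&(W[...,2]>.025)&(W[...,2]<.05)&(abs(W[...,0]-.487)<.06)&(abs(W[...,1]-.014)<.12)
print('caul',m.sum(),m.any() and rect(W,m),W[m].mean(0))
im,d,W=shot("top")
for n,x,y in(("B1",.424,-.222),("R",.424,-.33),("B3",.556,-.379)):
    m=(d>0)&(W[...,2]>.028)&(W[...,2]<.08)&(abs(W[...,0]-x)<.07)&(abs(W[...,1]-y)<.07)
    k,l,st,c=cv2.connectedComponentsWithStats(m.astype(np.uint8)); 
    for i in range(1,k):
        if st[i,4]>300: print(n,st[i,4],rect(W,l==i))
E
python3 p.py .424 -.222 .12 95.7
```

```text
ee_pos: [0.4876, 0.0131, 0.0008]
wrist_force: [-0.5, 0.1, -2.2]
grip_force: 35.0
grip_width: 0.092
ee_pos: [0.4904, 0.0125, 0.155]
caul 12799 ((487.7063293457031, 14.024467468261719), (64.17314910888672, 179.8969268798828), 3.974576234817505) [0.48719083 0.021147   0.03786544]
B1 1085 ((425.0206298828125, -232.57456970214844), (53.764060974121094, 122.66509246826172), 5.044857501983643)
R 834 ((425.8289794921875, -317.1822814941406), (118.87360382080078, 55.0064811706543), 84.72074127197266)
B3 863 ((556.2056884765625, -379.4124755859375), (89.4117431640625, 58.03227996826172), 82.11917877197266)
tcp [0.4874 0.0132 0.1505] yaw 94.4 tilt [ 0. -0. -1.] TURN z -1.3 SHIFT mm [-227.7  -86.4   30.5]
```

```bash

python3 -m creep '[[1,-0.03,-0.012,0,0,0,-1.3],[1,-0.042,-0.016,0,0,0,0],[1,-0.042,-0.016,0,0,0,0],[1,-0.042,-0.016,0,0,0,0],[1,-0.042,-0.016,0,0,0,0]]'>/dev/null
python3 -m creep '[[1,-0.03,-0.010,0,0,0,0],[1,0,0,0,0,0,0],[1,0,0,0,0,0,0]]'|grep ee_pos
python3 - <<'E'
from h import *
im,d,W=shot("wrist","w8.png")
def fit(n,x,y):
    m=(d>0)&(W[...,2]>.025)&(W[...,2]<.07)&(abs(W[...,0]-x)<.08)&(abs(W[...,1]-y)<.06)
    k,l,st,c=cv2.connectedComponentsWithStats(m.astype(np.uint8)); i=1+st[1:,4].argmax(); m=l==i
    p=W[m]; A=np.c_[p[:,:2]-p[:,:2].mean(0),np.ones(len(p))]; s=np.linalg.lstsq(A,p[:,2],rcond=None)[0]
    print(n,m.sum(),rect(W,m),'slope',s.round(3),'z',np.percentile(p[:,2],[2,98]))
fit('B1',.424,-.222)
E
python3 p.py .424 -.222 .0 95.7
```

```text
ee_pos: [0.4233, -0.2207, 0.1494]
B1 6565 ((425.2513732910156, -227.26937866210938), (53.09310531616211, 111.47444915771484), 5.336906433105469) slope [ 0.013 -0.12   0.044] z [0.03264913 0.05089319]
tcp [ 0.4236 -0.2205  0.1498] yaw 95.8 tilt [-0.001  0.002 -1.   ] TURN z 0.1 SHIFT mm [ -1.8   0.5 149.8]
```

View pics/w8.png

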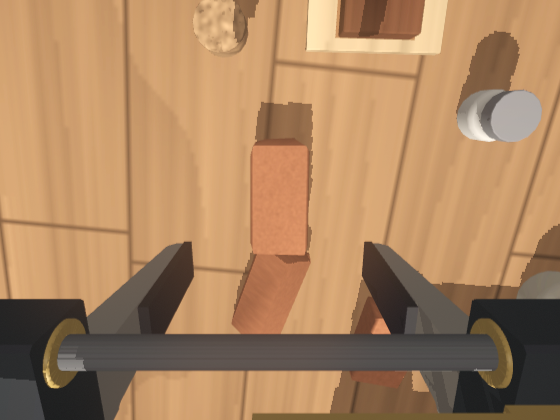

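B1 sits centred between the fingers (279,197), with the ridged brick touching its far end (270,290).

```bash

python3 -m creep '[[1,-0.004,0.0015,0.04,0,0,0],[1,0,0,0.045,0,0,0],[1,0,0,0.045,0,0,0],[1,0,0,0.025,0,0,0],[1,0,0,0,0,0,0]]'|grep -E "ee_pos|wrist"
python3 -m creep '[[0.4,0,0,0,0,0,0],[0.4,0,0,0,0,0,0],[0.4,0,0,0,0,0,0],[0.4,0,0,0,0,0,0],[0.4,0,0,0,0,0,0]]' 45|grep -E "grip"
python3 -m creep '[[0.4,0,0,0,0,0,0],[0.4,0,0,0,0,0,0],[0.4,0,0,0,0,0,0]]'
```

```text
ee_pos: [0.4243, -0.2232, -0.0062]
wrist_force: [0.5, 0.4, 0.4]
grip_width: 0.0527
grip_force: 45.0
time: 34.15
ee_pos: [0.4257, -0.2262, -0.0037]
ee_rot: [0.0, 0.671, 0.741, -0.0]
wrist_force: [-3.3, 0.8, 5.9]
grip_width: 0.0527
grip_force: 45.0
```

```bash

python3 -m creep '[[0.4,0,0,-0.03,0,0,0],[0.4,0,0,-0.04,0,0,0],[0.4,0,0,-0.04,0,0,0],[0.4,0,0,-0.02,0,0,0],[0.4,0,0,0,0,0,1.3]]'|grep -E "grip"
python3 -m creep '[[0.4,0,0,0,0,0,0]]'|grep -E "grip"
python3 p.py .4877 .014 .08 94.2
python3 - <<'E'
from h import *
T=tool(); im,d,W=shot("wrist"); P=(W-T[:3,3])@T[:3,:3]
m=(d>0)&(abs(P[...,1])<.022)&(P[...,2]>-.06)&(P[...,2]<.01)&(abs(P[...,0])<.08)
print(m.sum(),'brick near end tool x',np.percentile(P[m][:,0],[1,99]),'z',np.percentile(P[m][:,2],[1,99]))
E
```

```text
grip_width: 0.0528
grip_force: 45.0
grip_width: 0.0531
grip_force: 45.0
tcp [ 0.4247 -0.2249  0.1239] yaw 94.4 tilt [-0.002  0.002 -1.   ] TURN z 0.2 SHIFT mm [233.5  80.4  44.3]
17139 brick near end tool x [-0.02583792  0.05606482] z [-0.05254521 -0.02088171]
```

```bash

python3 -m creep '[[0.4,0.03,0.01,0,0,0,0],[0.4,0.045,0.0155,0,0,0,0],[0.4,0.045,0.0155,0,0,0,0],[0.4,0.045,0.0155,0,0,0,0],[0.4,0.045,0.0155,0,0,0,0]]'|grep -E "grip"
python3 -m creep '[[0.4,0.021,0.008,0,0,0,0],[0.4,0,0,0.03,0,0,0],[0.4,0,0,0.03,0,0,0],[0.4,0,0,0,0,0,0],[0.4,0,0,0,0,0,0]]'|grep -E "grip"
python3 p.py .4877 .012 .034 94.2
```

```text
grip_width: 0.0527
grip_force: 45.0
grip_width: 0.053
grip_force: 45.0
tcp [0.488  0.0105 0.0661] yaw 94.4 tilt [ 0.  0. -1.] TURN z 0.2 SHIFT mm [ 1.5 -0.2 32.1]
```

```bash

python3 -m creep '[[0.4,0.001,0,0.015,0,0,0],[0.4,0,0,0.012,0,0,0],[0.4,0,0,0.003,0,0,0],[0.4,0,0,0,0,0,0],[0.4,0,0,0,0,0,0]]'|grep -E "ee_pos|force"
python3 -m creep '[[0.4,0,0,0.002,0,0,0],[0.4,0,0,0,0,0,0]]'|grep -E "ee_pos|force"
```

```text
ee_pos: [0.4881, 0.0115, 0.0362]
wrist_force: [0.6, 0.4, -4.4]
grip_force: 45.0
ee_pos: [0.4876, 0.0116, 0.0338]
wrist_force: [0.3, 0.3, -2.9]
grip_force: 45.0
```

```bash

python3 -m creep '[[0.4,0,0,0.001,0,0,0],[0.4,0,0,0,0,0,0]]'|grep -E "ee_pos|force"
python3 -m creep '[[1,0,0,0,0,0,0],[1,0,0,0,0,0,0],[1,0,0,0,0,0,0],[1,0,0,0,0,0,0],[1,0,0,0,0,0,0]]'|grep wid
python3 -m creep '[[1,0,0,-0.02,0,0,0],[1,0,0,-0.04,0,0,0],[1,0,0,-0.045,0,0,0],[1,0,0,-0.045,0,0,0],[1,0,0,0,0,0,0]]'|grep ee_pos
cat >> h.py <<'E'
def fit(n,d,W,x,y,z0,z1,rx=.08,ry=.08):
    m=(d>0)&(W[...,2]>z0)&(W[...,2]<z1)&(abs(W[...,0]-x)<rx)&(abs(W[...,1]-y)<ry)
    k,l,st,c=cv2.connectedComponentsWithStats(m.astype(np.uint8)); i=1+st[1:,4].argmax(); m=l==i
    p=W[m]; A=np.c_[p[:,:2]-p[:,:2].mean(0),np.ones(len(p))]; s=np.linalg.lstsq(A,p[:,2],rcond=None)[0]
    print(n,m.sum(),rect(W,m),'slope',s.round(3),'z',np.percentile(p[:,2],[2,98]).round(4))
E
python3 - <<'E'
from h import *
im,d,W=shot("wrist"); fit('B1 placed',d,W,.4877,.014,.06,.1); fit('caul',d,W,.4877,.014,.025,.045,.06,.12)
E
python3 p.py .556 -.379 .17 82
```

```text
ee_pos: [0.4878, 0.0116, 0.0333]
wrist_force: [-2.4, -0.7, 2.4]
grip_force: 45.0
grip_width: 0.0917
ee_pos: [0.4905, 0.011, 0.187]
B1 placed 6497 ((487.67315673828125, 16.03083038330078), (52.826515197753906, 101.75789642333984), 4.128357410430908) slope [ 0.01  -0.137  0.081] z [0.0701 0.088 ]
caul 4128 ((487.673583984375, 13.974472045898438), (64.1729736328125, 179.6619873046875), 3.9893853664398193) slope [-0.001 -0.001  0.038] z [0.036  0.0393]
tcp [0.4888 0.0113 0.1843] yaw 94.4 tilt [ 0.004 -0.001 -1.   ] TURN z 12.4 SHIFT mm [-377.2  120.8   14.9]
```

```bash

python3 -m creep '[[1,0,0,0,0,0,6.2],[1,0,0,0,0,0,6.2],[1,-0.030,0.01,0,0,0,0],[1,-0.044,0.014,0,0,0,0],[1,-0.044,0.014,0,0,0,0]]'>/dev/null
python3 -m creep '[[1,-0.044,0.014,0,0,0,0],[1,-0.044,0.014,0,0,0,0],[1,-0.044,0.014,0,0,0,0],[1,-0.044,0.014,0,0,0,0],[1,-0.044,0.014,0,0,0,0]]'>/dev/null
python3 -m creep '[[1,-0.035,0.011,0.02,0,0,0],[1,0,0,0,0,0,0],[1,0,0,0,0,0,0]]'|grep ee_pos
python3 - <<'E'
from h import *
im,d,W=shot("wrist"); fit('B3',d,W,.556,-.379,.022,.06)
E
python3 p.py .556 -.379 -.009 82
```

```text
ee_pos: [0.5531, -0.3731, 0.1613]
B3 5311 ((556.9724731445312, -379.60943603515625), (89.51805114746094, 58.191158294677734), 81.69190979003906) slope [0.011 0.081 0.039] z [0.0299 0.0443]
tcp [ 0.5535 -0.373   0.1623] yaw 82.0 tilt [-0.001  0.001 -1.   ] TURN z 0.0 SHIFT mm [ -5.8   3.4 171.3]
```

```bash

python3 -m creep '[[1,-0.0085,0.0045,0.04,0,0,0],[1,0,0,0.045,0,0,0],[1,0,0,0.045,0,0,0],[1,0,0,0.037,0,0,0],[1,0,0,0,0,0,0]]'|grep -E "ee_pos|wrist"
python3 -m creep '[[0.4,0,0,0,0,0,0],[0.4,0,0,0,0,0,0],[0.4,0,0,0,0,0,0],[0.4,0,0,0,0,0,0],[0.4,0,0,0,0,0,0]]' 45|grep -E "grip"
python3 -m creep '[[0.4,0,0,0,0,0,0],[0.4,0,0,0,0,0,0],[0.4,0,0,0,0,0,0]]'
```

```text
ee_pos: [0.555, -0.3801, -0.0071]
wrist_force: [0.3, 0.6, 0.8]
grip_width: 0.0573
grip_force: 45.0
time: 41.92
ee_pos: [0.5569, -0.3839, -0.003]
ee_rot: [0.0, 0.755, 0.656, -0.0]
wrist_force: [-2.6, -0.3, 5.0]
grip_width: 0.0578
grip_force: 45.0
```

```bash

python3 -m creep '[[0.4,0,0,-0.03,0,0,0],[0.4,0,0,-0.045,0,0,0],[0.4,0,0,-0.045,0,0,0],[0.4,0,0,-0.045,0,0,0],[0.4,0,0,-0.02,0,0,0]]'|grep -E "grip"
python3 -m creep '[[0.4,0,0,0,0,0,-6.2],[0.4,0,0,0,0,0,-6.2],[0.4,0,0,0,0,0,0]]'|grep -E "grip"
python3 - <<'E'
from h import *
T=tool(); im,d,W=shot("wrist"); P=(W-T[:3,3])@T[:3,:3]
m=(d>0)&(abs(P[...,1])<.022)&(P[...,2]>-.06)&(P[...,2]<.01)&(abs(P[...,0])<.08)
print(m.sum(),'brick near end tool x',np.percentile(P[m][:,0],[1,99]),'z',np.percentile(P[m][:,2],[1,99]))
E
python3 p.py .4877 .011 .16 94.2
```

```text
grip_width: 0.058
grip_force: 45.0
grip_width: 0.0575
grip_force: 45.0
15558 brick near end tool x [-0.03685774  0.04987017] z [-0.04747145 -0.01889168]
tcp [ 0.5562 -0.3827  0.1788] yaw 94.3 tilt [-0.002  0.002 -1.   ] TURN z 0.1 SHIFT mm [397.6 -39.5  19.8]
```

```bash

python3 -m creep '[[0.4,0.030,-0.003,0,0,0,0],[0.4,0.046,-0.0046,0,0,0,0],[0.4,0.046,-0.0046,0,0,0,0],[0.4,0.046,-0.0046,0,0,0,0],[0.4,0.046,-0.0046,0,0,0,0]]'>/dev/null
python3 -m creep '[[0.4,0.046,-0.0046,0,0,0,0],[0.4,0.046,-0.0046,0,0,0,0],[0.4,0.046,-0.0046,0,0,0,0],[0.4,0.044,-0.0046,0,0,0,0],[0.4,0,0,0,0,0,0]]'|grep -E "grip"
python3 -m creep '[[0.4,0,0,0,0,-3.5,0],[0.4,0,0,0,0,-3.5,0],[0.4,0,0,0,0,0,0],[0.4,0,0,0,0,0,0]]'|grep -E "grip"
python3 p.py .4877 .010 .095 94.2
```

```text
grip_width: 0.0574
grip_force: 45.0
grip_width: 0.0575
grip_force: 45.0
tcp [0.4869 0.0079 0.1806] yaw 94.3 tilt [ 0.009 -0.121 -0.993] TURN z 0.1 SHIFT mm [12.4  1.  84.7]
```

```bash

python3 -m creep '[[0.4,0.003,0.001,0.02,0,0,0],[0.4,0.005,0,0.034,0,0,0],[0.4,0.0045,0,0.031,0,0,0],[0.4,0,0,0,0,0,0],[0.4,0,0,0,0,0,0]]'|grep -E "ee_pos|force"
python3 -m creep '[[0.4,0.001,0,0.008,0,0,0],[0.4,0.0005,0,0.004,0,0,0],[0.4,0,0,0,0,0,0],[0.4,0,0,0,0,0,0]]'|grep -E "ee_pos|force"
python3 p.py .4877 .010 .076 94.2
```

```text
ee_pos: [0.4888, 0.0099, 0.0963]
wrist_force: [0.7, -0.8, -3.6]
grip_force: 45.0
ee_pos: [0.4878, 0.0106, 0.083]
wrist_force: [0.4, -0.3, -4.9]
grip_force: 45.0
tcp [0.4878 0.0106 0.083 ] yaw 94.4 tilt [ 0.01  -0.122 -0.993] TURN z 0.2 SHIFT mm [ 0.3 -0.2  7. ]
```

```bash

python3 -m creep '[[0.4,0.0004,0,0.003,0,0,0],[0.4,0,0,0,0,0,0],[0.4,0,0,0,0,0,0]]'|grep -E "ee_pos|wrist"
python3 -m creep '[[0.4,0.0002,0,0.002,0,0,0],[0.4,0,0,0,0,0,0],[0.4,0,0,0,0,0,0]]'|grep -E "ee_pos|wrist"
python3 -m creep '[[0.4,0.0001,0,0.001,0,0,0],[0.4,0,0,0,0,0,0],[0.4,0,0,0,0,0,0]]'|grep -E "ee_pos|wrist"
```

```text
ee_pos: [0.4877, 0.0106, 0.0798]
wrist_force: [0.1, -0.2, -5.1]
ee_pos: [0.488, 0.0105, 0.0786]
wrist_force: [-3.4, 1.2, 5.8]
ee_pos: [0.4881, 0.0105, 0.0786]
wrist_force: [-6.2, 1.7, 12.6]
```

```bash

python3 -m creep '[[0.4,0,0,-0.001,0,0,0],[0.4,0,0,0,0,0,0]]'|grep -E "wrist"
python3 -m creep '[[1,0,0,0,0,0,0],[1,0,0,0,0,0,0],[1,0,0,0,0,0,0],[1,0,0,0,0,0,0],[1,0,0,0,0,0,0]]'|grep wid
python3 -m creep '[[1,0,0,-0.02,0,0,0],[1,0,0,-0.04,0,0,0],[1,0,0,-0.045,0,0,0],[1,0,0,-0.045,0,0,0],[1,0,0,0,0,7,0]]'|grep ee_pos
python3 - <<'E'
from h import *
im,d,W=shot("wrist","w9.png"); fit('B3 placed',d,W,.4877,.014,.1,.14); fit('caul',d,W,.4877,.014,.025,.045,.06,.12)
im,d,W=shot("top"); fit('R',d,W,.424,-.33,.02,.08)
E
python3 p.py .424 -.325 .17 75.5
```

```text
wrist_force: [-2.7, 1.6, 6.9]
grip_width: 0.0917
ee_pos: [0.4886, 0.0306, 0.2311]
B3 placed 5609 ((487.5329284667969, 18.535736083984375), (58.0895881652832, 87.3220443725586), 4.1280741691589355) slope [-0.002 -0.018  0.119] z [0.1137 0.1212]
caul 2124 ((483.2301025390625, 77.60198211669922), (63.8465576171875, 52.49801254272461), 4.665290355682373) slope [ 0.001 -0.007  0.038] z [0.0361 0.0395]
R 939 ((425.068359375, -327.5379943847656), (97.70825958251953, 53.91934585571289), 75.73634338378906) slope [-0.014 -0.011  0.035] z [0.0216 0.0489]
tcp [0.4871 0.0272 0.2277] yaw 94.2 tilt [ 0.002 -0.    -1.   ] TURN z 18.7 SHIFT mm [-356.8   27.    57.6]
```

View pics/w9.png

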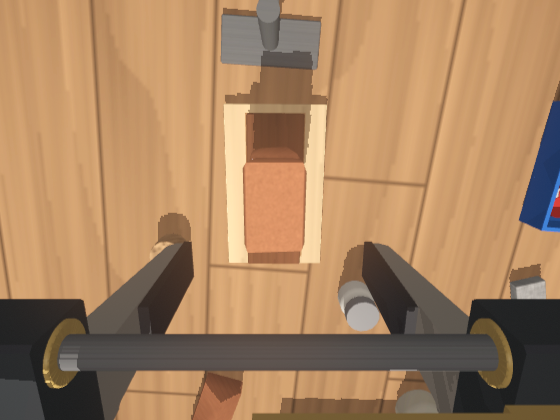

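B3 lies nearly level on the pile (275,207), caul and panel aligned. Last is the ridged brick, at (0.425,-0.328).

```bash

python3 -m creep '[[1,0,0,0,0,0,9.3],[1,0,0,0,0,0,9.3],[1,-0.030,0.002,0,0,0,0],[1,-0.047,0.0036,0,0,0,0],[1,-0.047,0.0036,0,0,0,0]]'>/dev/null
python3 -m creep '[[1,-0.047,0.0036,0,0,0,0],[1,-0.047,0.0036,0,0,0,0],[1,-0.047,0.0036,0,0,0,0],[1,-0.047,0.0036,0,0,0,0],[1,-0.047,0.0036,0.03,0,0,0]]'>/dev/null
python3 -m creep '[[1,0,0,0.03,0,0,0],[1,0,0,0,0,0,0],[1,0,0,0,0,0,0]]'|grep ee_pos
python3 - <<'E'
from h import *
im,d,W=shot("wrist"); fit('R',d,W,.425,-.3275,.018,.06)
E
python3 p.py .425 -.3275 -.016 75.7
```

```text
ee_pos: [0.425, -0.3256, 0.1674]
R 5222 ((425.537353515625, -328.332763671875), (96.42278289794922, 54.03349685668945), 75.74996948242188) slope [-0.004 -0.009  0.038] z [0.0248 0.0505]
tcp [ 0.4253 -0.3259  0.1681] yaw 75.9 tilt [ 0.001 -0.002 -1.   ] TURN z 0.2 SHIFT mm [ -1.4  -0.2 184.1]
```

```bash

python3 -m creep '[[1,-0.003,0,0.04,0,0,0],[1,0,0,0.045,0,0,0],[1,0,0,0.045,0,0,0],[1,0,0,0.035,0,0,0],[1,0,0,0,0,0,0]]'|grep -E "ee_pos|wrist"
python3 -m creep '[[1,0,0,0.012,0,0,0],[1,0,0,0.006,0,0,0],[1,0,0,0,0,0,0]]'|grep -E "ee_pos|wrist"
python3 -m creep '[[0.4,0,0,0,0,0,0],[0.4,0,0,0,0,0,0],[0.4,0,0,0,0,0,0],[0.4,0,0,0,0,0,0],[0.4,0,0,0,0,0,0]]' 45|grep -E "grip"
python3 -m creep '[[0.4,0,0,0,0,0,0],[0.4,0,0,0,0,0,0],[0.4,0,0,0,0,0,0]]'
```

```text
ee_pos: [0.423, -0.3271, 0.0004]
wrist_force: [0.1, -0.5, 0.4]
ee_pos: [0.424, -0.329, -0.016]
wrist_force: [0.2, -0.7, -0.8]
grip_width: 0.0534
grip_force: 45.0
time: 52.25
ee_pos: [0.4241, -0.3289, -0.0162]
ee_rot: [0.0, 0.789, 0.614, 0.0]
wrist_force: [2.0, -0.4, 0.0]
grip_width: 0.0533
grip_force: 45.0
```

```bash

python3 -m creep '[[0.4,0,0,-0.03,0,0,0],[0.4,0,0,-0.045,0,0,0],[0.4,0,0,-0.045,0,0,0],[0.4,0,0,-0.045,0,0,0],[0.4,0,0,-0.03,0,0,0]]'|grep -E "grip"
python3 -m creep '[[0.4,0,0,0,0,0,-9.2],[0.4,0,0,0,0,0,-9.2],[0.4,0,0,0,0,0,0],[0.4,0,0,0,0,0,0]]'|grep -E "grip"
python3 - <<'E'
from h import *
T=tool(); im,d,W=shot("wrist"); P=(W-T[:3,3])@T[:3,:3]
m=(d>0)&(abs(P[...,1])<.022)&(P[...,2]>-.07)&(P[...,2]<.01)&(abs(P[...,0])<.08)
print(m.sum(),'near end tool x',np.percentile(P[m][:,0],[1,99]),'z',np.percentile(P[m][:,2],[1,99]))
E
python3 p.py .4877 .014 .17 94.2
```

```text
grip_width: 0.0535
grip_force: 45.0
grip_width: 0.0535
grip_force: 45.0
16254 near end tool x [-0.04503445  0.0492733 ] z [-0.06711339 -0.02325149]
tcp [ 0.4234 -0.3284  0.178 ] yaw 94.1 tilt [-0.001  0.001 -1.   ] TURN z -0.1 SHIFT mm [336.7  89.2   8.3]
```

```bash

python3 -m creep '[[0.4,0.026,0.0072,0,0,0,0],[0.4,0.044,0.0117,0,0,0,0],[0.4,0.044,0.0117,0,0,0,0],[0.4,0.044,0.0117,0,0,0,0],[0.4,0.044,0.0117,0,0,0,0]]'>/dev/null
python3 -m creep '[[0.4,0.044,0.0117,0,0,0,0],[0.4,0.044,0.0117,0,0,0,0],[0.4,0.046,0.0117,0,0,0,0],[0.4,0,0,0,0,0,0],[0.4,0,0,0,0,0,0]]'|grep -E "grip"
python3 p.py .4877 .014 .103 94.2
```

```text
grip_width: 0.0534
grip_force: 45.0
tcp [0.4879 0.0126 0.1785] yaw 94.2 tilt [-0.    -0.001 -1.   ] TURN z -0.0 SHIFT mm [ 1.5 -0.1 75.5]
```

```bash

python3 -m creep '[[0.4,0.001,0,0.02,0,0,0],[0.4,0,0,0.025,0,0,0],[0.4,0,0,0.018,0,0,0],[0.4,0,0,0.004,0,0,0],[0.4,0,0,0,0,0,0]]'|grep -E "ee_pos|wrist"
python3 -m creep '[[0.4,0,0,0.003,0,0,0],[0.4,0,0,0,0,0,0],[0.4,0,0,0,0,0,0]]'|grep -E "ee_pos|wrist"
python3 -m creep '[[0.4,0,0,0.002,0,0,0],[0.4,0,0,0,0,0,0],[0.4,0,0,0,0,0,0]]'|grep -E "ee_pos|wrist"
```

```text
ee_pos: [0.4882, 0.0131, 0.112]
wrist_force: [-0.0, 0.4, -4.0]
ee_pos: [0.4883, 0.0138, 0.109]
wrist_force: [1.0, 0.3, -4.7]
ee_pos: [0.488, 0.0139, 0.1066]
wrist_force: [-0.3, -0.5, -4.1]
```

```bash

python3 -m creep '[[0.4,0,0,0.002,0,0,0],[0.4,0,0,0,0,0,0],[0.4,0,0,0,0,0,0]]'|grep -E "ee_pos|wrist"
python3 -m creep '[[0.4,0,0,0.001,0,0,0],[0.4,0,0,0,0,0,0],[0.4,0,0,0,0,0,0]]'|grep -E "ee_pos|wrist"
```

```text
ee_pos: [0.488, 0.0138, 0.1047]
wrist_force: [-0.5, -0.4, -4.6]
ee_pos: [0.488, 0.0138, 0.1037]
wrist_force: [0.4, -0.0, -3.9]
```

```bash

python3 -m creep '[[0.4,0,0,0.0015,0,0,0],[0.4,0,0,0,0,0,0],[0.4,0,0,0,0,0,0]]'|grep -E "ee_pos|wrist"
python3 -m creep '[[0.4,0,0,0.001,0,0,0],[0.4,0,0,0,0,0,0],[0.4,0,0,0,0,0,0]]'|grep -E "ee_pos|wrist"
```

```text
ee_pos: [0.4883, 0.0138, 0.1027]
wrist_force: [-2.6, -0.2, 2.3]
ee_pos: [0.4883, 0.0138, 0.1026]
wrist_force: [-5.6, 0.3, 9.0]
```

Contact. Back off 1 mm, release, withdraw and look.

```bash

python3 -m creep '[[0.4,0,0,-0.001,0,0,0],[0.4,0,0,0,0,0,0]]'|grep -E "wrist"
python3 -m creep '[[1,0,0,0,0,0,0],[1,0,0,0,0,0,0],[1,0,0,0,0,0,0],[1,0,0,0,0,0,0],[1,0,0,0,0,0,0]]'|grep wid
python3 -m creep '[[1,0,0,-0.02,0,0,0],[1,0,0,-0.04,0,0,0],[1,0,0,-0.045,0,0,0],[1,0,0,-0.045,0,0,0],[1,0,0,0,0,0,0]]'|grep ee_pos
python3 -m creep '[[1,-0.04,0,0,0,0,0],[1,-0.045,0,0,0,0,0],[1,-0.045,0,0,0,0,0],[1,-0.045,0,0,0,0,0],[1,0,0,0,0,0,0]]'|grep ee_pos
python3 - <<'E'
from h import *
im,d,W=shot("top"); fit('R placed',d,W,.4877,.014,.13,.2)
fit('caul etc',d,W,.4877,.014,.025,.2,.06,.12); fit('e',d,W,.466,.385,.143,.18,.05,.04); fit('e',d,W,.466,.293,.143,.18,.05,.04)
im,d,W=shot("side"); cv2.imwrite('pics/s9.png',cv2.resize(im[90:310,120:400],(700,550))[:,:,::-1])
E
```

```text
wrist_force: [-3.6, -0.4, 4.6]
grip_width: 0.0919
ee_pos: [0.4904, 0.0134, 0.2564]
ee_pos: [0.5, -0.1627, 0.2502]
R placed 1145 ((487.3479309082031, 15.122261047363281), (53.957244873046875, 96.11097717285156), 4.276077747344971) slope [ 0.002 -0.     0.154] z [0.1406 0.1667]
caul etc 2035 ((486.8650817871094, 14.174537658691406), (63.98543167114258, 179.7875213623047), 4.085639476776123) slope [-0.129  0.103  0.104] z [0.0315 0.166 ]
e 436 ((468.5948791503906, 384.3941650390625), (29.279626846313477, 54.62843704223633), 89.69673156738281) slope [-0.045  0.346  0.161] z [0.145  0.1666]
e 415 ((467.5835266113281, 293.3232727050781), (54.56062698364258, 29.129169464111328), 1.3662623167037964) slope [-0.023  0.289  0.162] z [0.1464 0.167 ]
```

View pics/s9.png

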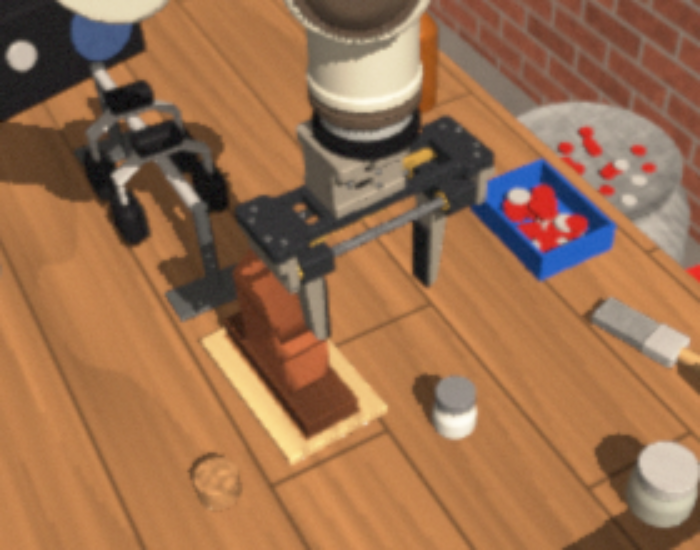

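The pile stands on the caul at (285,330), and the gripper is clear of it in front. Both ears hang on the rail at (130,115), and the pot and jar are undisturbed. All measured offsets are within tolerance, so I'm handing in.

```bash
python3 -c "
from plant import robot; print(robot.finish_job())"
```

```text
the job is handed in; nothing more can be done
None
```

The job is handed in but its verdict was not reported: both ear defenders hang over the rail, the caul lies flat on the panel, and the three bricks present are stacked centred on it with the ridged one on top.

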